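# Ring up the sprued wax patterns for investing

### The job

Get the wax-ups ready for investing: stand each of the three steel casting rings on the sprue former of its own size that carries a green wax pattern, so that it sits flat on the former's seat round the cone with the pattern inside. Lower each ring gently (do not drop it), do not touch the wax, and leave the bare former without wax where it stands.

Things in the scene. Friction and masses are not known exactly. Their poses are not given: they have to be found in the camera images.
- ring_small_mid (a point): small casting ring: an upright open steel tube with a white lining, outer diameter 38 mm, wall 3 mm (inner diameter 32 mm), 50 mm high, about 75 g, loose. The point is on its axis, half-way up (25 mm above its lower edge); z is the tube's axis. Both ends are alike. Goes on former_small.
- ring_medium_mid (a point): medium casting ring: the same kind of tube, outer diameter 50 mm, wall 3 mm (inner diameter 44 mm), 55 mm high, about 110 g, loose. The point is on its axis, half-way up (27.5 mm above its lower edge); z is the tube's axis. Goes on former_medium.
- ring_large_mid (a point): large casting ring: the same kind of tube, outer diameter 62 mm, wall 3 mm (inner diameter 56 mm), 60 mm high, about 150 g, loose. The point is on its axis, half-way up (30 mm above its lower edge); z is the tube's axis. Goes on former_large.
- former_small_seat (a point): sprue former for the small ring: a loose dark rubber disc, diameter 50 mm, 10 mm thick, with a cone in the middle (foot diameter 20 mm, 11 mm high) that carries a green wax pattern of one crown. The point is the middle of the flat seat, the disc's upper face (10 mm above the worktop); z is up. A seated ring's lower edge is at this height. The cone leaves the ring 6 mm of play to each side.
- former_medium_seat (a point): sprue former for the medium ring: the same kind of disc, diameter 62 mm, 10 mm thick, cone foot diameter 32 mm, cone 11 mm high, with a green wax pattern of two crowns. The point is the middle of the seat, 10 mm above the worktop. 6 mm of play to each side.
- former_large_seat (a point): sprue former for the large ring: the same kind of disc, diameter 74 mm, 10 mm thick, cone foot diameter 44 mm, cone 11 mm high, with a green wax pattern of three crowns in a row. The point is the middle of the seat, 10 mm above the worktop. 6 mm of play to each side.
- former_empty_seat (a point): a second former of the medium size (disc 62 mm, 10 mm thick, cone foot 32 mm) without any wax: not to be used, stays where it stands. The point is the middle of its seat, 10 mm above the worktop.
- wax_small: green wax pattern fixed upright on the cone of former_small, fragile: one crown on a thin sprue, within 7 mm of the former's axis, its top 41 mm above the worktop. The origin is at the foot of the sprue, on the former's axis 21 mm above the worktop.
- wax_medium: green wax pattern fixed upright on the cone of former_medium, fragile: two joined crowns, within 11 mm of the former's axis, its top 41 mm above the worktop. Origin on the former's axis 21 mm above the worktop.
- wax_large: green wax pattern fixed upright on the cone of former_large, fragile: three joined crowns in a row, within 17 mm of the former's axis, its top 41 mm above the worktop. Origin on the former's axis 21 mm above the worktop.
Things that resemble listed ones, but are neither listed nor needed, are in the scene too. Leave any brown look-alike of the part that bears ring_medium_mid alone.

How it is judged:
At the end, for the whole second after the job is handed in: each ring stands upright (within 0.06 rad) on the former of its own size, flat on the seat (its lower edge within 3 mm of the seat's height) and centred within 9 mm, released and at rest, with the formers flat on the worktop; the bare former is within 15 mm of where it stood (horizontal distance between ring_small_mid and former_small_seat below 0.009 m and z of ring_small_mid in the frame of former_small_seat between 0.021 and 0.028 m and angle between the z axis of ring_small_mid and the z axis of former_small_seat, either way round below 0.06 rad and angle between each of former_small_seat, former_medium_seat, former_large_seat's own z axis and vertical below 0.06 rad and height (world z) of each of former_small_seat, former_medium_seat, former_large_seat below 0.014 m and linear speed of each of ring_small, ring_medium, ring_large below 0.02 m/s and contact force between each of ring_small, ring_medium, ring_large and the fingers below 0.1 N and horizontal distance between ring_medium_mid and former_medium_seat below 0.009 m and z of ring_medium_mid in the frame of former_medium_seat between 0.0235 and 0.0305 m and angle between the z axis of ring_medium_mid and the z axis of former_medium_seat, either way round below 0.06 rad and horizontal distance between ring_large_mid and former_large_seat below 0.009 m and z of ring_large_mid in the frame of former_large_seat between 0.026 and 0.033 m and angle between the z axis of ring_large_mid and the z axis of former_large_seat, either way round below 0.06 rad and distance of former_empty_seat from where it was at the start of the episode below 0.015 m); the robot touches nothing.
It fails at once if a wax pattern is touched (more than 0.3 N) (contact force between any of wax_small, wax_medium, wax_large and anything else above 0.3 N).
It fails at once if a ring is dropped (falls free faster than 0.5 m/s, that is from more than about 13 mm) ((linear speed of ring_small above 0.5 m/s and contact force between ring_small and anything else below 0.05 N) or (linear speed of ring_medium above 0.5 m/s and contact force between ring_medium and anything else below 0.05 N) or (linear speed of ring_large above 0.5 m/s and contact force between ring_large and anything else below 0.05 N)).
It fails at once if the bare former is pushed from its place (more than 15 mm) (distance of former_empty_seat from where it was at the start of the episode above 0.015 m).
It also fails if it takes over 99 s, if anything falls off the work surface, if the arm or the gripper's body presses on something with over 40 N, if the wrist force passes 120 N, or if a joint passes its speed limit or range.

### The arm

A 6-joint arm with a two-finger parallel gripper is mounted at the origin on a cart in front of the work surface, level with it; the furniture and walls round the work are solid. World frame = base frame: x ahead of the robot, y to its left, z up, the work surface at z = 0. Lengths are in m, angles in rad, forces in N, time in s.
With the tool pointing down it reaches from about 0.25 to 0.775 m from the base axis. Payload 4 kg.
Tool frame: the origin (TCP) lies at the very end of the fingers, on their centre line; the grasp point (between the pads) lies 19 mm behind it; z points along the fingers, x is the direction in which the jaws open and shut, and the axes are right-handed (so a half turn about z gives the same grasp; the last joint's range is limited). The gripper opens to 94 mm and grips with 3 to 60 N. Pads are 16 mm wide; open, the fingers measure 119 mm over their backs; the gripper's body (75 mm by 177 mm) begins 78 mm behind the grasp point.
Start: joints at [1.179, 0.087, 1.371, -0, 1.684, -0.103], TCP at [0.157, 0.527, 0.206] pointing down, gripper open.
Joint ranges: [-3.1, 3.1], [-0.76, 2.03], [0.27, 2.55], [-1.08, 4.22], [0.17, 2.65], [-2.57, 2.57]. Speed limits (rad/s): [2.79, 2.79, 3.14, 3.14, 3.14, 3.14].

### API

Orientations are given as a unit quaternion [x, y, z, w].
In Python, from workcell import state, grab_frame, hand_in, look_for gives the robot as it stands.
- The arm moves only by the shell command python3 -m inch 'ROWS' [OPENING] [FORCE]. ROWS is JSON, a list of rows, each an object of numbers: "tx", "ty", "tz": the shift along the tool's x, y, z in cm; "turn": the turn about the tool's z in rad. In form: [{"tx": .., "ty": .., "tz": .., "turn": ..}, ...]. A call has 1 to 20 rows; each row is the pose to reach, as a shift and turn from the pose measured when the call began, along the tool's axes at that moment; what a row does not reach only later rows make up. A row lasts 1/8 s, in which the tool goes at most 62.5 mm and 10.7 degrees, less where a joint would pass 70% of its speed; a pose out of reach is approached as far as the arm can. A call with a gripper value outside its range is refused whole. OPENING is the gripper's target within -1 to 1 (fully open at 1, half-way at 0, shut at -1), set as the call begins (- or left out, the last holds). The fingers move at their own pace and stop on an object; FORCE is the grip in N (left out, the last holds). Time passes only in rows, so rows that repeat a pose let the fingers close. It gives the time, the measured TCP pose, the force and the opening at its end, in the units of the state.
- state(): the state, without advancing time (a new reading comes with each control period).
- grab_frame(name): name is "scene" or "top" or "wrist"; returns a dict with "frame" (384x512x3 uint8, blue, green, red), "mtx" (3x3 intrinsics, pixels), "k1" (the pictures are not rectified: a ray, as slopes to the right and down, at radius r is drawn at 1 + k1 r^2 times it, then the intrinsics apply), "pose" (4x4, takes a point from camera to world coordinates); the wrist camera has in their place "T_tool_cam" (4x4, takes a point from camera to tool coordinates, whose origin is the TCP and whose axes are the tool frame's). Camera axes: x right, y up, looking along -z (the intrinsics and any distortion apply to the point x, -y, -z); pixel columns grow to the right and rows downward; lengths in m; the calibration is good to about 2 mm. A picture is of the moment at which its call begins: read the wrist's pose just before it. There is no depth.
- hand_in(): hands the job in, once; it reports no verdict.
Trained networks look in the newest picture that a camera, given by its name, has taken for a name from the list of things; names that differ only in an ending like _2 or _b are one class to them, and where a whole thing is asked for, a point or a joint stands for the part that bears it (a point fixed in the world has none). Each returns a list of dicts, best first, with "p" (0 to 1); they miss things now and then, are a little off and sometimes report something else, mostly with a low value. They report only what shows in the picture. A call takes as long as a camera call. They do not tell look-alikes from the thing itself.
- look_for(camera, target): "position" ([x, y, z] in m, in world coordinates, good to about 4 mm: the middle of the surface that is visible of it).
The state is a dict: "clock": time; "joint_positions": joint angles; "joint_vel": joint speeds; "joint_torque": joint torques, N m; "ee_pos": TCP position; "tcp_rot": TCP orientation; "wrist_force": force on the tool from outside, world axes, zero at the start; "wrist_torque": the same for the moment, N m; "width": opening from 0.0 (shut) to 1.0 (fully open).
Only numpy, scipy, OpenCV 4.12 (cv2) and the standard library are available. Lean on these libraries where they do the work, as an engineer would, in place of code of your own. Each camera call takes 0.05 s, during which the arm holds its last target.

## Working session

There is one attempt and no reset: what is moved stays moved. The work goes in short steps, Python scripts to look and compute and a shell command to move; the robot and the scene stay as the last step left them, time stands still between calls to the robot, and variables do not carry over. Pictures are saved under pics/ and viewed, and the job is handed in when it is done.

```bash
ls; mkdir -p pics
python3 - <<'E'
from workcell import state, grab_frame, look_for
import cv2,numpy as np
s=state();print(s['clock'],s['ee_pos'],s['tcp_rot'],s['width'])
for c in ['scene','top']:
    f=grab_frame(c);cv2.imwrite(f'pics/{c}0.png',f['frame']);print(c,f['mtx'],f['k1'],np.round(f['pose'],3))
    for n in ['ring_small_mid','ring_medium_mid','ring_large_mid','former_small_seat','former_medium_seat','former_large_seat','former_empty_seat','wax_small','wax_medium','wax_large']:
        print(n,[(np.round(d['position'],3).tolist(),round(d['p'],2)) for d in look_for(c,n)])
E
```

```text
pics
0.0 [0.15644352 0.52671628 0.20432597] [ 8.01506095e-01  5.97985633e-01 -9.22320455e-04  5.58714330e-04] 0.9990605220195204
scene [[403.56085482   0.         253.05943574]
 [  0.         403.56085482 187.53016454]
 [  0.           0.           1.        ]] -0.07619734794742858 [[ 0.845  0.397 -0.358  0.228]
 [-0.535  0.632 -0.561 -0.398]
 [ 0.003  0.665  0.747  0.701]
 [ 0.     0.     0.     1.   ]]
ring_small_mid [([0.467, -0.037, 0.036], 0.97)]
ring_medium_mid [([0.467, 0.052, 0.031], 0.88), ([0.464, 0.131, 0.03], 0.74)]
ring_large_mid [([0.45, 0.278, 0.037], 0.62), ([0.611, 0.069, 0.004], 0.44)]
former_small_seat [([0.629, -0.172, 0.012], 0.89)]
former_medium_seat [([0.622, -0.04, 0.015], 0.92)]
former_large_seat [([0.552, 0.18, 0.01], 0.61)]
former_empty_seat [([0.612, 0.071, 0.005], 0.85)]
wax_small [([0.621, -0.043, 0.012], 0.55)]
wax_medium []
wax_large [([0.555, 0.184, 0.035], 0.61)]
top [[401.68455281   0.         248.93231634]
 [  0.         401.68455281 194.71572908]
 [  0.           0.           1.        ]] -0.04333551947888911 [[-0.003  0.994 -0.11   0.443]
 [-0.999 -0.007 -0.035  0.05 ]
 [-0.035  0.109  0.993  0.897]
 [ 0.     0.     0.     1.   ]]
ring_small_mid [([0.465, -0.037, 0.047], 0.5)]
ring_medium_mid [([0.467, 0.149, 0.049], 0.77), ([0.474, 0.057, 0.056], 0.59)]
ring_large_mid [([0.455, 0.298, 0.044], 0.68)]
former_small_seat [([0.636, -0.162, 0.007], 0.75)]
former_medium_seat [([0.627, -0.036, 0.011], 0.62)]
former_large_seat [([0.554, 0.182, 0.013], 0.89), ([0.558, 0.185, 0.039], 0.36)]
former_empty_seat [([0.615, 0.075, 0.01], 0.64)]
wax_small [([0.453, 0.302, 0.044], 0.64)]
wax_medium []
wax_large [([0.559, 0.187, 0.038], 0.59), ([0.635, -0.165, 0.006], 0.45)]
```

View pics/scene0.png

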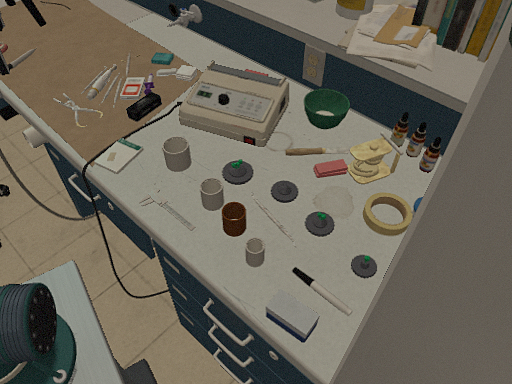

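View pics/top0.png

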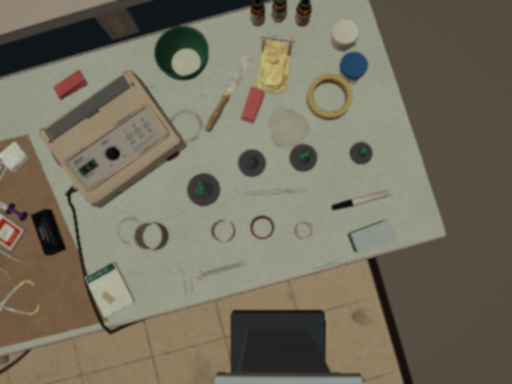

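Scene picture: large ring (177,154), medium grey ring (212,193), brown look-alike (234,219), small ring (255,252). Formers: large waxed (237,172), bare (285,190), medium waxed (319,222), small waxed (364,266). I'll check these in close crops, then measure.

```bash
cat > h.py <<'E'
from workcell import state, grab_frame, look_for
import cv2,numpy as np
from scipy.spatial.transform import Rotation as R
def cam(name):
    s=state(); f=grab_frame(name)
    if name=='wrist':
        T=np.eye(4);T[:3,:3]=R.from_quat(s['tcp_rot']).as_matrix();T[:3,3]=s['ee_pos'];f['pose']=T@np.array(f['T_tool_cam'])
    return f
def dist(f): return np.array([f['k1'],0,0,0,0.])
def proj(f,P):
    T=np.linalg.inv(f['pose']);p=np.atleast_2d(P)@T[:3,:3].T+T[:3,3]
    p=p*[1,-1,-1]; x=p[:,:2]/p[:,2:]
    r2=(x**2).sum(1,keepdims=True);x=x*(1+f['k1']*r2)
    return x@np.array(f['mtx'])[:2,:2].T+np.array(f['mtx'])[:2,2]
def ray(f,uv):
    x=cv2.undistortPoints(np.float64(uv).reshape(-1,1,2),np.array(f['mtx']),dist(f)).reshape(-1,2)
    d=np.c_[x[:,0],-x[:,1],-np.ones(len(x))]@f['pose'][:3,:3].T
    return f['pose'][:3,3],d
def onz(f,uv,z):
    o,d=ray(f,uv); return o+d*((z-o[2])/d[:,2])[:,None]
def circ(c,r,n=120):
    a=np.linspace(0,2*np.pi,n);return np.c_[c[0]+r*np.cos(a),c[1]+r*np.sin(a),np.full(n,c[2])]
def draw(im,f,c,r,col,s,off):
    p=((proj(f,circ(c,r))-off)*s).astype(np.int32);cv2.polylines(im,[p],True,col,1)
E
python3 - <<'E'
from h import *
f=cam('scene');g=cam('top')
a=cv2.resize(f['frame'][130:290,140:400],None,fx=3,fy=3,interpolation=2)
b=cv2.resize(g['frame'][130:260,100:400],None,fx=2.6,fy=2.6,interpolation=2)
cv2.imwrite('pics/s1.png',a);cv2.imwrite('pics/t1.png',b)
E
```

```text
(no output)
```

View pics/s1.png

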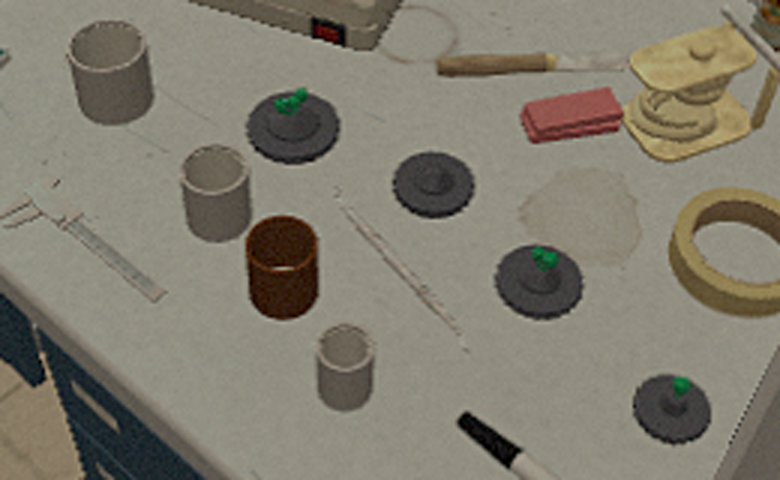

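View pics/t1.png

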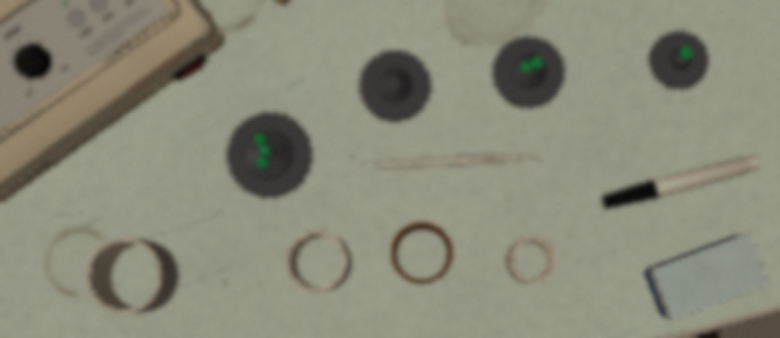

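Run:
```python
from h import *
w=cam('wrist');print(np.round(w['T_tool_cam'],3),w['mtx'][0][0]);cv2.imwrite('pics/w0.png',w['frame'])
f=cam('scene');g=cam('top')
def blob(fr,uv,off=0):
    im=fr['frame'].astype(int);m=((im.max(2)<100)).astype(np.uint8)
    m=cv2.morphologyEx(m,cv2.MORPH_CLOSE,np.ones((5,5)))
    n,l,st,c=cv2.connectedComponentsWithStats(m)
    u,v=np.round(uv).astype(int);win=l[v-4:v+5,u-4:u+5];k=np.bincount(win[win>0]).argmax()
    cs,_=cv2.findContours((l==k).astype(np.uint8),0,1);c=max(cs,key=len)
    return cv2.fitEllipse(cv2.convexHull(c))
from scipy.optimize import minimize_scalar
for n,P,r in [('small',(.632,-.167,.01),25),('med',(.625,-.038,.01),31),('large',(.553,.181,.01),37),('empty',(.613,.073,.01),31)]:
    ef=blob(f,proj(f,P)[0]);eg=blob(g,proj(g,P)[0])
    o1,d1=ray(f,ef[0]);o2,d2=ray(g,eg[0])
    A=np.c_[d1[0],-d2[0]];t=np.linalg.lstsq(A,o2-o1,rcond=None)[0];p1=o1+t[0]*d1[0];p2=o2+t[1]*d2[0]
    print(n,np.round(ef[0],1),np.round(ef[1],1),np.round(eg[0],1),np.round(eg[1],1),'tri',np.round((p1+p2)/2,4),'gap',round(np.linalg.norm(p1-p2),4),'z7:',np.round(onz(f,ef[0],.006)[0,:2],4),np.round(onz(g,eg[0],.006)[0,:2],4))
```

```text
[[ 1.     0.     0.001  0.001]
 [ 0.    -0.965 -0.263 -0.077]
 [ 0.001  0.263 -0.965 -0.179]
 [ 0.     0.     0.     1.   ]] 277.8832724481188
small [363.5 266.1] [22.2 26.5] [360.6 152.9] [22.  22.1] tri [ 0.6338 -0.1695  0.0078] gap 0.0008 z7: [ 0.6344 -0.1687] [ 0.6345 -0.1702]
med [319.3 223.7] [24.5 29.5] [302.8 157.3] [26.9 27.1] tri [ 0.6249 -0.0401  0.0072] gap 0.0006 z7: [ 0.6253 -0.0394] [ 0.6254 -0.0404]
large [237.3 172.2] [24.  31.1] [203.2 189.2] [32.2 32.5] tri [0.5544 0.1838 0.0079] gap 0.0006 z7: [0.555  0.1854] [0.5549 0.1839]
empty [284.1 191.3] [22.1 27.2] [251.6 162.7] [26.9 26.9] tri [0.6137 0.075  0.0079] gap 0.0003 z7: [0.6146 0.0763] [0.6142 0.0749]
```

View pics/w0.png

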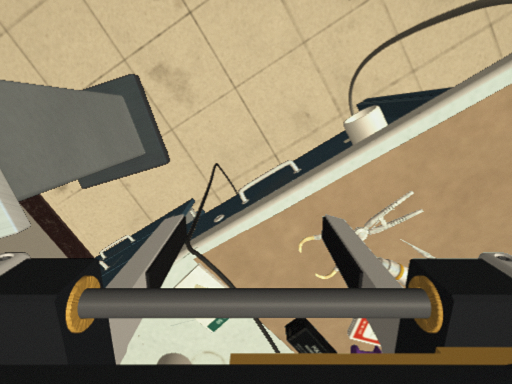

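The wrist view shows the desk edge and the fingers; no rings yet. The formers triangulate cleanly. Next I fit the rings' outlines in both fixed views.

```bash
cat > fit.py <<'E'
from h import *
from scipy.optimize import differential_evolution,minimize
def rimpts(f,c,r,h):
    # visible outline: hull of top & bottom outer circles + inner top rim
    t=proj(f,circ((c[0],c[1],c[2]+h),r,180));b=proj(f,circ(c,r,180))
    hull=cv2.convexHull(np.float32(np.r_[t,b])).reshape(-1,2)
    hp=np.r_[hull,hull[:1]];d=np.linalg.norm(np.diff(hp,axis=0),axis=1);s=np.r_[0,np.cumsum(d)]
    q=np.linspace(0,s[-1],150);H=np.c_[np.interp(q,s,hp[:,0]),np.interp(q,s,hp[:,1])]
    ti=proj(f,circ((c[0],c[1],c[2]+h),r-.0015,120))
    return H,ti
def edges(f):
    im=cv2.resize(f['frame'],None,fx=3,fy=3,interpolation=cv2.INTER_CUBIC)
    e=np.max([cv2.Canny(cv2.GaussianBlur(im[:,:,k],(0,0),2),15,40) for k in range(3)],0)
    return np.minimum(cv2.distanceTransform(255-e,cv2.DIST_L2,5)/3,4)
def samp(D,p): 
    q=(p+0.5)*3-0.5
    return cv2.remap(D.astype(np.float32),np.float32(q[:,0:1]),np.float32(q[:,1:2]),1,borderMode=cv2.BORDER_REPLICATE)
def fit(fs,c0,r,h,fixz=None,w=.02):
    Ds=[edges(f) for f in fs]
    def cost(x):
        c=(x[0],x[1],x[2] if fixz is None else fixz);s=0
        for f,D in zip(fs,Ds):
            H,ti=rimpts(f,c,r,h);s+=samp(D,H).mean()+.5*samp(D,ti).mean()
        return s
    b=[(c0[0]-w,c0[0]+w),(c0[1]-w,c0[1]+w)]+([(-.01,.012)] if fixz is None else [])
    o=differential_evolution(cost,b,popsize=15,maxiter=60,seed=1,tol=1e-6);return o.x,o.fun
E
python3 - <<'E'
from fit import *
f=cam('scene');g=cam('top')
a=cv2.resize(f['frame'][130:290,140:400],None,fx=3,fy=3,interpolation=2)
b=cv2.resize(g['frame'][180:260,100:340],None,fx=3.2,fy=3.2,interpolation=2)
for n,P,r,h in [('small',(.467,-.037),.019,.05),('med',(.467,.14),.025,.055),('large',(.455,.29),.031,.06),('brown',(.47,.054),.025,.055)]:
    x,c=fit([f,g],P,r,h);print(n,np.round(x,4),round(c,2))
    for q in ([f],[g]):
        y,d=fit(q,P,r,h,fixz=0);print('   ',np.round(y,4),round(d,2))
    for (im,fr,s,off) in ((a,f,3,(140,130)),(b,g,3.2,(100,180))):
        draw(im,fr,(x[0],x[1],x[2]+h),r,(0,0,255),s,off);draw(im,fr,x,r,(0,255,0),s,off)
cv2.imwrite('pics/fs.png',a);cv2.imwrite('pics/ft.png',b)
print(state()['clock'])
E
```

```text
small [ 0.4651 -0.0315 -0.009 ] 3.1
    [ 0.4624 -0.0365] 0.7
    [ 0.4614 -0.0296] 2.3
med [0.4617 0.1361 0.0028] 1.31
    [0.4626 0.1389] 0.52
    [0.462  0.1362] 0.71
large [0.4504 0.2912 0.0028] 1.5
    [0.4512 0.2949] 0.43
    [0.4512 0.2915] 0.92
brown [0.468  0.0527 0.0043] 0.7
    [0.4694 0.0555] 0.31
    [0.4681 0.0527] 0.37
1.45
```

View pics/fs.png

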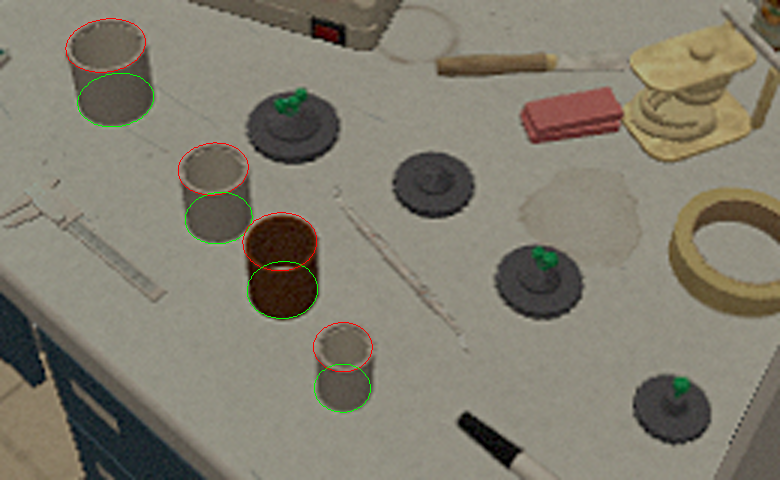

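View pics/ft.png

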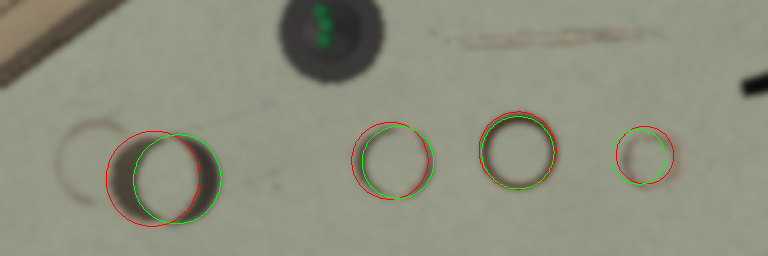

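Both fits agree to 2–4 mm. My choice is the grey medium ring at (212,193), not the brown one at (234,219), and the waxed medium former at (319,222), not the bare one at (285,190). I'll move over the large ring and check with the wrist camera.

```bash
python3 -m inch '[{"tx":-2.3,"ty":5.8,"turn":0.18},{"tx":-4.6,"ty":11.6,"turn":0.36},{"tx":-7,"ty":17.4,"turn":0.54},{"tx":-9.3,"ty":23.2,"turn":0.72},{"tx":-11.6,"ty":29,"turn":0.9},{"tx":-14,"ty":34.9,"turn":1.08},{"tx":-14,"ty":34.9,"turn":1.28},{"tx":-14,"ty":34.9,"turn":1.28},{"tx":-14,"ty":34.9,"turn":1.28},{"tx":-14,"ty":34.9,"turn":1.28}]' 1 20
cat > wfit.py <<'E'
from fit import *
import sys
def ax():
    s=state();M=R.from_quat(s['tcp_rot']).as_matrix();return s,M
def go(P):
    s,M=ax();d=np.array(P)-s['ee_pos'];t=M.T@d*100
    print('to',np.round(P,4),'rows tx,ty,tz cm',np.round(t,2),'xdir deg',round(float(np.degrees(np.arctan2(M[1,0],M[0,0]))),2))
E
python3 - <<'E'
from wfit import *
w=cam('wrist');x,c=fit([w],(.451,.293),.031,.06,fixz=0,w=.012);print(x,c)
im=cv2.resize(w['frame'],None,fx=1.5,fy=1.5)
draw(im,w,(x[0],x[1],.06),.031,(0,0,255),1.5,(0,0));draw(im,w,(x[0],x[1],0),.031,(0,255,0),1.5,(0,0));cv2.imwrite('pics/w1.png',im)
s,M=ax();print(s['clock'],np.round(M,3),s['ee_pos'],s['joint_positions'])
E
```

```text
[0.452194   0.29542305] 4.9266767501831055
1.5 [[ 0.285  0.959  0.   ]
 [ 0.959 -0.285  0.   ]
 [ 0.    -0.    -1.   ]] [0.15664115 0.52724482 0.20551513] [ 1.17891137e+00  8.71742018e-02  1.37070957e+00  1.41109047e-05
  1.68357832e+00 -1.03119560e-01]invalid input
```

View pics/w1.png

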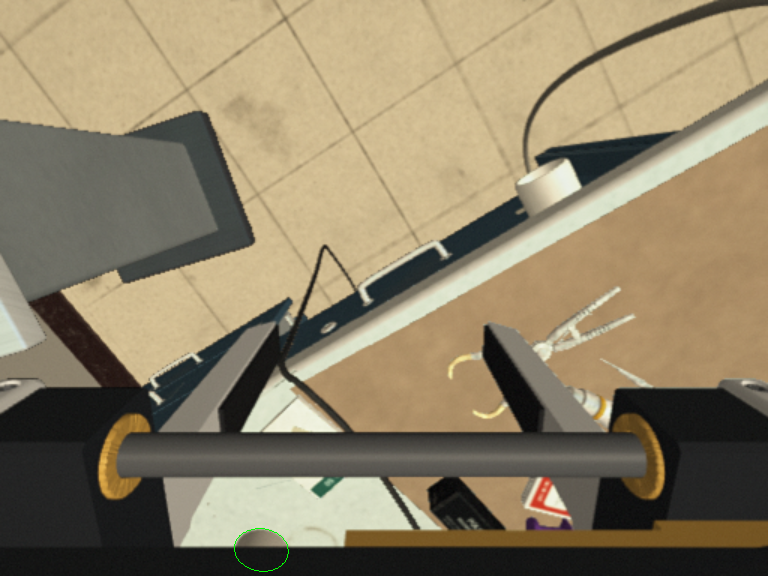

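The row format was refused, probably because every key is needed. The picture is unchanged: the arm has not moved.

```bash
python3 -m inch '[{"tx":-2.3,"ty":5.8,"tz":0,"turn":0.18},{"tx":-4.6,"ty":11.6,"tz":0,"turn":0.36},{"tx":-7,"ty":17.4,"tz":0,"turn":0.54},{"tx":-9.3,"ty":23.2,"tz":0,"turn":0.72},{"tx":-11.6,"ty":29,"tz":0,"turn":0.9},{"tx":-14,"ty":34.9,"tz":0,"turn":1.08},{"tx":-14,"ty":34.9,"tz":0,"turn":1.28},{"tx":-14,"ty":34.9,"tz":0,"turn":1.28},{"tx":-14,"ty":34.9,"tz":0,"turn":1.28},{"tx":-14,"ty":34.9,"tz":0,"turn":1.28}]' 1 20
python3 - <<'E'
from wfit import *
w=cam('wrist');x,c=fit([w],(.451,.293),.031,.06,fixz=0,w=.012);print(x,c)
im=cv2.resize(w['frame'],None,fx=1.5,fy=1.5)
draw(im,w,(x[0],x[1],.06),.031,(0,0,255),1.5,(0,0));draw(im,w,(x[0],x[1],0),.031,(0,255,0),1.5,(0,0));cv2.imwrite('pics/w2.png',im)
s,M=ax();print(s['clock'],np.round(M,3),s['ee_pos'],s['joint_positions'])
E
```

```text
clock: 2.75
ee_pos: [0.4507, 0.2943, 0.2056]
tcp_rot: [1.0, 0.003, 0.0, -0.0]
wrist_force: [0.0, -0.0, -0.1]
width: 1.001
[0.45230456 0.29729075] 1.1071817874908447
2.8 [[ 1.     0.005  0.   ]
 [ 0.005 -1.     0.   ]
 [ 0.    -0.    -1.   ]] [0.45074501 0.29431072 0.20564739] [4.73066807e-01 6.08959472e-02 1.39844563e+00 5.84556120e-05
 1.68193496e+00 4.68346600e-01]
```

View pics/w2.png

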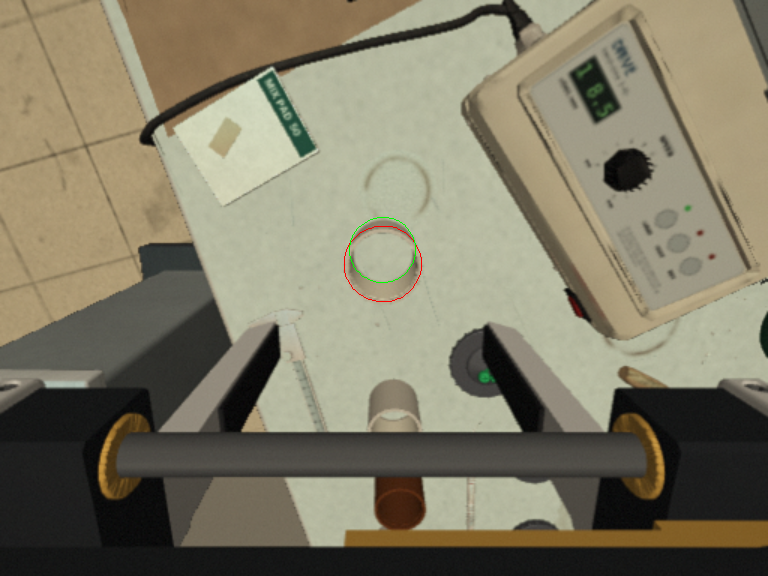

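The wrist fit (0.452, 0.297) agrees with the others (mean about 0.4515, 0.2945), and the outline overlaps the ring at (383,263). I'll go down and grip about 32 mm below its rim.

```bash
python3 -m inch '[{"tx":0.1,"ty":0,"tz":4,"turn":0},{"tx":0.1,"ty":0,"tz":8,"turn":0},{"tx":0.1,"ty":0,"tz":12,"turn":0},{"tx":0.1,"ty":0,"tz":15,"turn":0},{"tx":0.1,"ty":0,"tz":17,"turn":0},{"tx":0.1,"ty":0,"tz":17.7,"turn":0},{"tx":0.1,"ty":0,"tz":17.7,"turn":0},{"tx":0.1,"ty":0,"tz":17.7,"turn":0}]' 1 20
python3 -m inch '[{"tx":0,"ty":0,"tz":0,"turn":0},{"tx":0,"ty":0,"tz":0,"turn":0},{"tx":0,"ty":0,"tz":0,"turn":0},{"tx":0,"ty":0,"tz":0,"turn":0},{"tx":0,"ty":0,"tz":0,"turn":0},{"tx":0,"ty":0,"tz":0,"turn":0}]' -1 20
python3 - <<'E'
from wfit import *
w=cam('wrist');cv2.imwrite('pics/w3.png',w['frame'])
s=state();print(s['width']*94)
f=cam('scene');cv2.imwrite('pics/s3.png',cv2.resize(f['frame'][90:240,110:310],None,fx=3,fy=3))
E
```

```text
clock: 3.8
ee_pos: [0.4526, 0.295, 0.03]
tcp_rot: [1.0, 0.003, 0.001, -0.001]
wrist_force: [0.0, -0.3, -0.3]
width: 1.003
clock: 4.55
ee_pos: [0.4526, 0.295, 0.0302]
tcp_rot: [1.0, 0.003, 0.001, -0.001]
wrist_force: [-0.1, -0.5, 0.8]
width: 0.659
61.98696360860574
```

View pics/w3.png

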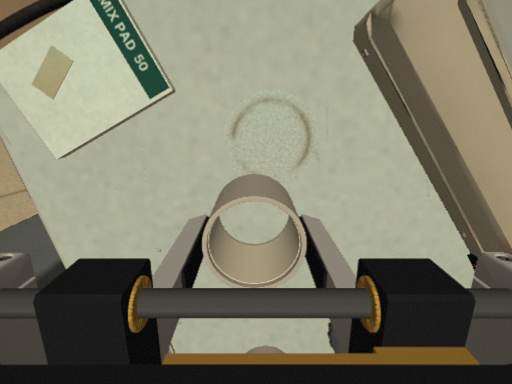

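View pics/s3.png

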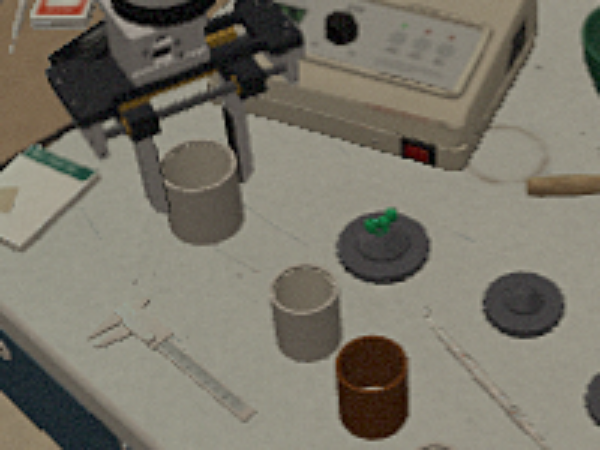

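The gripper holds at 62 mm, with the ring between the pads. I'll measure where it sits relative to the TCP.

```bash
cat >> wfit.py <<'E'
def inhand(r,h,zb,save=None):
    s,M=ax();w=cam('wrist');p=s['ee_pos'];e=edges(w)
    best=fit([w],p[:2],r,h,fixz=zb,w=.012);x=best[0]
    if save:
        im=cv2.resize(w['frame'],None,fx=1.5,fy=1.5)
        draw(im,w,(x[0],x[1],zb+h),r,(0,0,255),1.5,(0,0));draw(im,w,(x[0],x[1],zb),r,(0,255,0),1.5,(0,0));cv2.imwrite(save,im)
    print('ring',np.round(x,4),round(best[1],2),'offset from TCP mm',np.round((x-p[:2])*1e3,1));return x
E
python3 - <<'E'
from wfit import *
inhand(.031,.06,0,'pics/w4.png');go([.5545,.1845,.12])
E
```

```text
ring [0.4523 0.2975] 1.83 offset from TCP mm [-0.3  2.5]
to [0.5545 0.1845 0.12  ] rows tx,ty,tz cm [10.15 11.09 -8.97] xdir deg 0.3
```

View pics/w4.png

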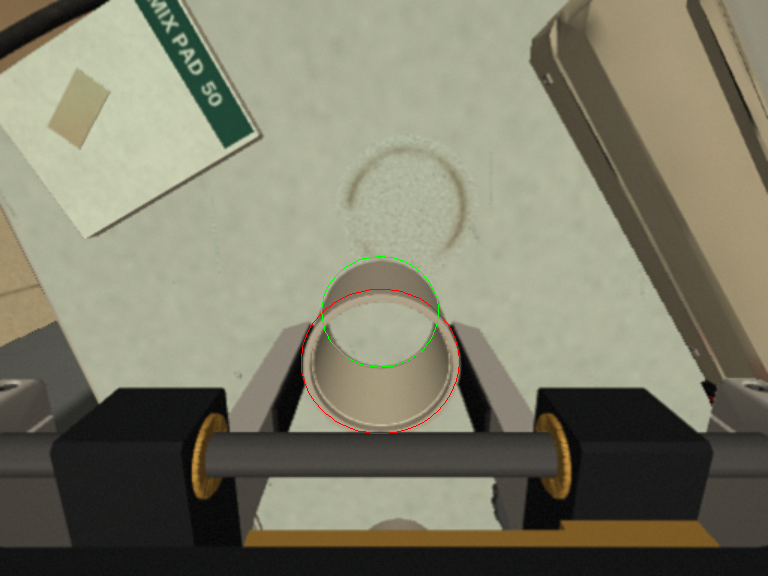

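```bash
python3 -m inch '[{"tx":0,"ty":0,"tz":-2,"turn":0},{"tx":0,"ty":0,"tz":-4.5,"turn":0},{"tx":0.5,"ty":0.5,"tz":-7,"turn":0},{"tx":2,"ty":2.3,"tz":-7,"turn":0},{"tx":4.5,"ty":5,"tz":-7,"turn":0},{"tx":7.2,"ty":8,"tz":-7,"turn":0},{"tx":9.2,"ty":10.2,"tz":-7,"turn":0},{"tx":10.1,"ty":11.2,"tz":-7,"turn":0},{"tx":10.1,"ty":11.2,"tz":-7,"turn":0},{"tx":10.1,"ty":11.2,"tz":-7,"turn":0}]' -1 20
python3 - <<'E'
from wfit import *
s,M=ax();p=s['ee_pos'];zb=p[2]-.0302;print(p,s['width'])
f=cam('scene');g=cam('top');F=np.array([.5549,.1847])
for n,c,q,S in (('scene',f,(.555,.1854),4),('top',g,(.5549,.1839),4)):
    x,d=fit([c],p[:2],.031,.06,fixz=zb,w=.012);print(n,np.round(x,4),round(d,2),'ring-former(same view) mm',np.round((x-q)*1e3,1))
    o=np.round(proj(c,(p[0],p[1],.05))[0])-[70,60];u,v=o.astype(int)
    im=cv2.resize(c['frame'][v:v+120,u:u+140],None,fx=4,fy=4,interpolation=2)
    draw(im,c,(x[0],x[1],zb+.06),.031,(0,0,255),4,o);draw(im,c,(x[0],x[1],zb),.031,(0,255,0),4,o);draw(im,c,(q[0],q[1],.01),.037,(255,0,0),4,o)
    cv2.imwrite(f'pics/{n}5.png',im)
inhand(.031,.06,zb,'pics/w5.png')
E
```

```text
clock: 5.95
ee_pos: [0.5532, 0.1842, 0.1]
tcp_rot: [1.0, 0.003, 0.001, -0.001]
wrist_force: [-0.5, 0.3, -0.8]
width: 0.66
[0.55322014 0.1842424  0.10002823] 0.6596147690518747
scene [0.553  0.1834] 0.89 ring-former(same view) mm [-2. -2.]
top [0.5486 0.1722] 2.6 ring-former(same view) mm [ -6.3 -11.7]
ring [0.5538 0.1867] 1.5 offset from TCP mm [0.5 2.3]
```

View pics/scene5.png

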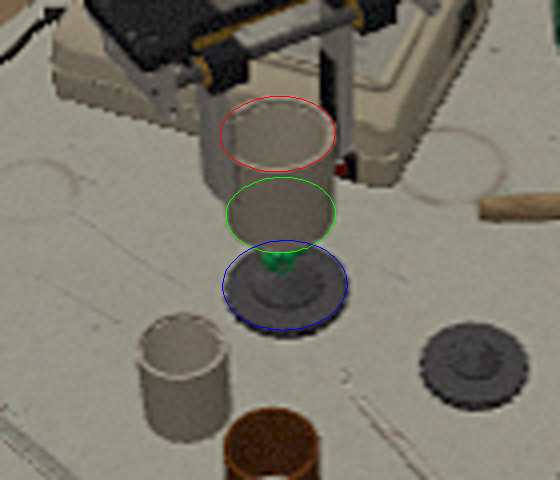

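View pics/top5.png

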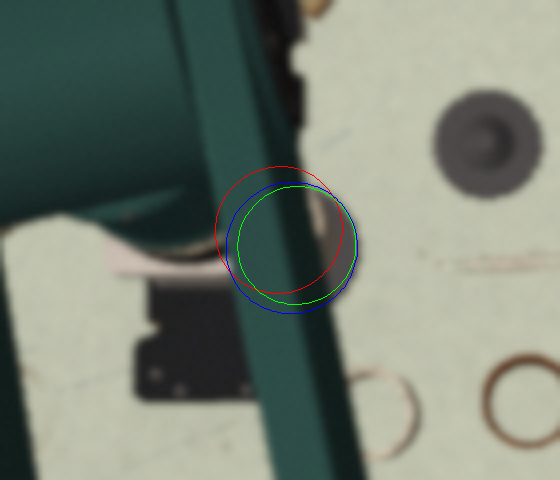

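View pics/w5.png

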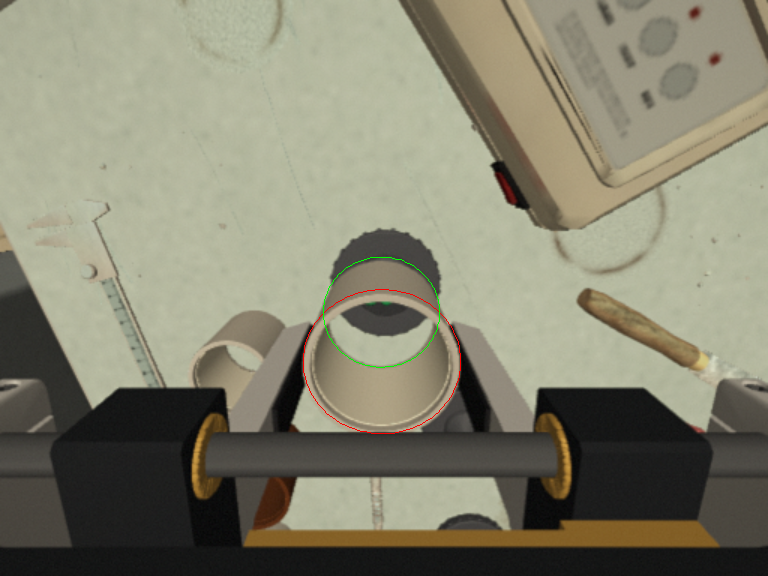

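The scene view puts the ring 2 mm short of the former in x and in y. The top view is blocked by the arm. I'll check former against ring within the wrist view.

```bash
cat >> wfit.py <<'E'
def former_w(q,r,save,k=8,camn='wrist'):
    w=cam(camn);im=w['frame'].astype(int)
    hsv=cv2.cvtColor(w['frame'],cv2.COLOR_BGR2HSV)
    m=((im.max(2)<115)&(im.max(2)-im.min(2)<25)).astype(np.uint8)
    a=np.linspace(0,2*np.pi,180,endpoint=False)
    # edge points: strongest bright-outside step along projected radii at disc mid height
    G=cv2.GaussianBlur(w['frame'].max(2).astype(np.float32),(0,0),1.0)
    ds=np.arange(-.008,.0081,.0003);pts=[]
    c=np.array(q[:2])
    def sil(c,rr):
        t=proj(w,np.c_[c[0]+rr*np.cos(a),c[1]+rr*np.sin(a),np.full(180,.01)]);b=proj(w,np.c_[c[0]+rr*np.cos(a),c[1]+rr*np.sin(a),np.zeros(180)]);return t,b
    D=edges(w)
    def cost(x):
        t,b=sil(x,r);H=cv2.convexHull(np.float32(np.r_[t,b])).reshape(-1,2);v=samp(D,H);return np.minimum(v,2.5).mean()
    from scipy.optimize import brute
    x=brute(cost,[(c[0]-.009,c[0]+.009),(c[1]-.009,c[1]+.009)],Ns=37)
    print('former by',camn,np.round(x,4),round(float(cost(x)),2))
    im=cv2.resize(w['frame'],None,fx=1.5,fy=1.5)
    draw(im,w,(x[0],x[1],.01),r,(255,0,0),1.5,(0,0));draw(im,w,(x[0],x[1],0),r,(0,255,255),1.5,(0,0));cv2.imwrite(save,im);return x
E
python3 - <<'E'
from wfit import *
former_w((.555,.1847),.037,'pics/w6.png')
E
```

```text
former by wrist [0.5561 0.1865] 0.48
```

View pics/w6.png

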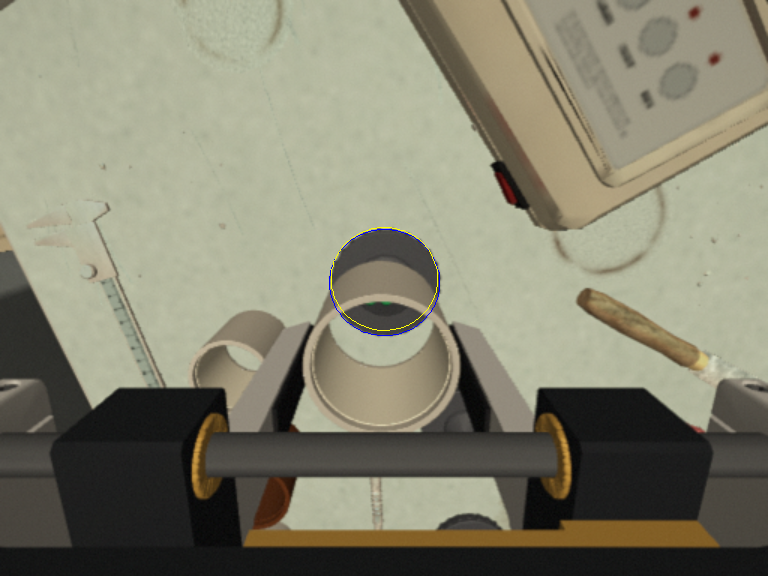

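```bash
python3 -m inch '[{"tx":0.2,"ty":-0.1,"tz":0,"turn":0},{"tx":0.2,"ty":-0.1,"tz":1,"turn":0},{"tx":0.2,"ty":-0.1,"tz":2,"turn":0},{"tx":0.2,"ty":-0.1,"tz":3,"turn":0},{"tx":0.2,"ty":-0.1,"tz":4,"turn":0},{"tx":0.2,"ty":-0.1,"tz":4.8,"turn":0},{"tx":0.2,"ty":-0.1,"tz":5.4,"turn":0},{"tx":0.2,"ty":-0.1,"tz":5.7,"turn":0},{"tx":0.2,"ty":-0.1,"tz":5.8,"turn":0},{"tx":0.2,"ty":-0.1,"tz":5.9,"turn":0},{"tx":0.2,"ty":-0.1,"tz":5.9,"turn":0}]' -1 20
python3 - <<'E'
from wfit import *
f=cam('scene');cv2.imwrite('pics/s7.png',cv2.resize(f['frame'][90:240,160:360],None,fx=3,fy=3))
E
```

```text
clock: 7.52
ee_pos: [0.5558, 0.1853, 0.0416]
tcp_rot: [1.0, 0.003, 0.001, -0.001]
wrist_force: [-0.3, -0.1, -2.7]
width: 0.659
```

View pics/s7.png

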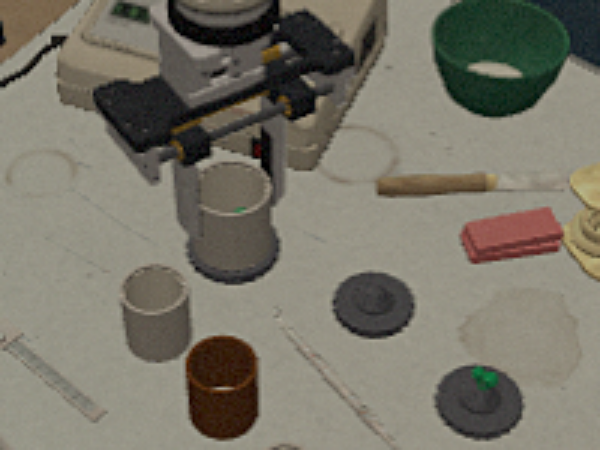

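The ring is around the wax and just above the seat. Down 1.5 mm more, then release.

```bash
python3 -m inch '[{"tx":0,"ty":0,"tz":0.1,"turn":0},{"tx":0,"ty":0,"tz":0.15,"turn":0},{"tx":0,"ty":0,"tz":0.15,"turn":0},{"tx":0,"ty":0,"tz":0.15,"turn":0}]' -1 20
python3 -m inch '[{"tx":0,"ty":0,"tz":0,"turn":0},{"tx":0,"ty":0,"tz":0,"turn":0},{"tx":0,"ty":0,"tz":0,"turn":0},{"tx":0,"ty":0,"tz":0,"turn":0},{"tx":0,"ty":0,"tz":0,"turn":0}]' 1 20
python3 - <<'E'
from wfit import *
w=cam('wrist');cv2.imwrite('pics/w8.png',w['frame'])
inhand(.031,.06,.01)
go([.4625,.1375,.16])
E
```

```text
clock: 8.07
ee_pos: [0.5558, 0.1854, 0.0402]
tcp_rot: [1.0, 0.003, 0.002, -0.001]
wrist_force: [-0.3, -0.3, -1.1]
width: 0.66
clock: 8.7
ee_pos: [0.5559, 0.1854, 0.0402]
tcp_rot: [1.0, 0.003, 0.002, -0.001]
wrist_force: [0.1, -0.8, 0.7]
width: 1.002
ring [0.5559 0.1879] 2.24 offset from TCP mm [0.1 2.5]
to [0.4625 0.1375 0.16  ] rows tx,ty,tz cm [ -9.33   4.7  -12.02] xdir deg 0.37
```

View pics/w8.png

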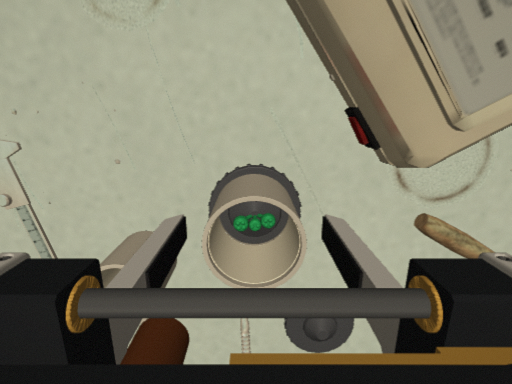

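The ring stands on the former with three crowns inside (pixel (254,222)). Now to the medium ring.

```bash
python3 -m inch '[{"tx":0,"ty":0,"tz":-2,"turn":0},{"tx":0,"ty":0,"tz":-5,"turn":0},{"tx":0,"ty":0,"tz":-9,"turn":0},{"tx":-3,"ty":1.5,"tz":-12,"turn":0},{"tx":-7,"ty":3.5,"tz":-12,"turn":0},{"tx":-9.3,"ty":4.7,"tz":-12,"turn":0},{"tx":-9.3,"ty":4.7,"tz":-12,"turn":0},{"tx":-9.3,"ty":4.7,"tz":-12,"turn":0}]' 1 20
python3 - <<'E'
from wfit import *
inhand(.025,.055,0,'pics/w9.png');go([.4625,.138,.0255])
E
```

```text
clock: 9.8
ee_pos: [0.4635, 0.1378, 0.16]
tcp_rot: [1.0, 0.003, 0.002, -0.001]
wrist_force: [0.0, -0.5, 0.2]
width: 1.004
ring [0.464  0.1416] 1.18 offset from TCP mm [0.6 3.8]
to [0.4625 0.138  0.0255] rows tx,ty,tz cm [-1.500e-01  1.000e-02  1.343e+01] xdir deg 0.38
```

View pics/w9.png

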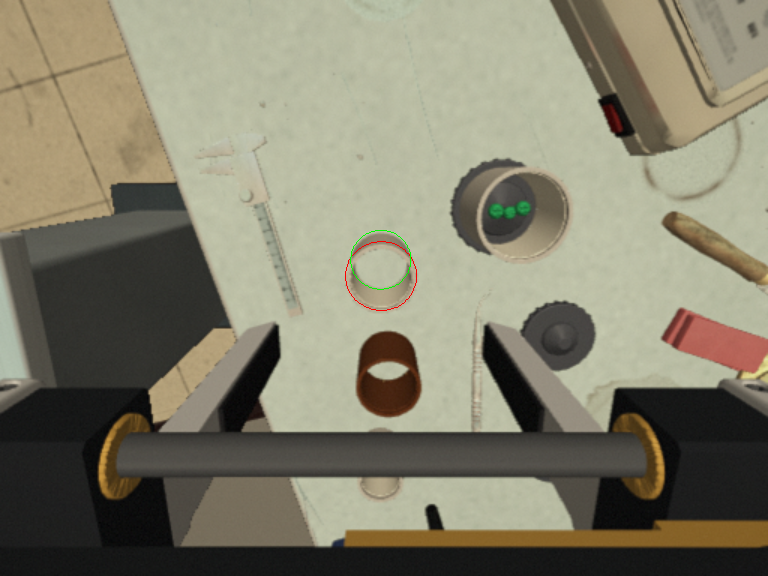

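```bash
python3 -m inch '[{"tx":0,"ty":-0.1,"tz":4,"turn":0},{"tx":0,"ty":-0.1,"tz":8,"turn":0},{"tx":0,"ty":-0.1,"tz":11,"turn":0},{"tx":0,"ty":-0.1,"tz":12.8,"turn":0},{"tx":0,"ty":-0.1,"tz":13.5,"turn":0},{"tx":0,"ty":-0.1,"tz":13.5,"turn":0},{"tx":0,"ty":-0.1,"tz":13.5,"turn":0}]' 1 20
python3 -m inch '[{"tx":0,"ty":0,"tz":0,"turn":0},{"tx":0,"ty":0,"tz":0,"turn":0},{"tx":0,"ty":0,"tz":0,"turn":0},{"tx":0,"ty":0,"tz":0,"turn":0},{"tx":0,"ty":0,"tz":0,"turn":0},{"tx":0,"ty":0,"tz":0,"turn":0},{"tx":0,"ty":0,"tz":0,"turn":0}]' -1 20
python3 - <<'E'
from wfit import *
inhand(.025,.055,0,'pics/w10.png');go([.6253,-.0400,.10])
E
```

```text
clock: 10.72
ee_pos: [0.4651, 0.1394, 0.0258]
tcp_rot: [1.0, 0.003, 0.003, -0.001]
wrist_force: [0.3, -0.1, -0.5]
width: 0.998
clock: 11.6
ee_pos: [0.4649, 0.1394, 0.0258]
tcp_rot: [1.0, 0.003, 0.003, -0.001]
wrist_force: [-0.7, -0.4, 0.1]
width: 0.529
ring [0.4648 0.1399] 1.26 offset from TCP mm [-0.1  0.5]
to [ 0.6253 -0.04    0.1   ] rows tx,ty,tz cm [15.95 18.03 -7.38] xdir deg 0.38
```

View pics/w10.png

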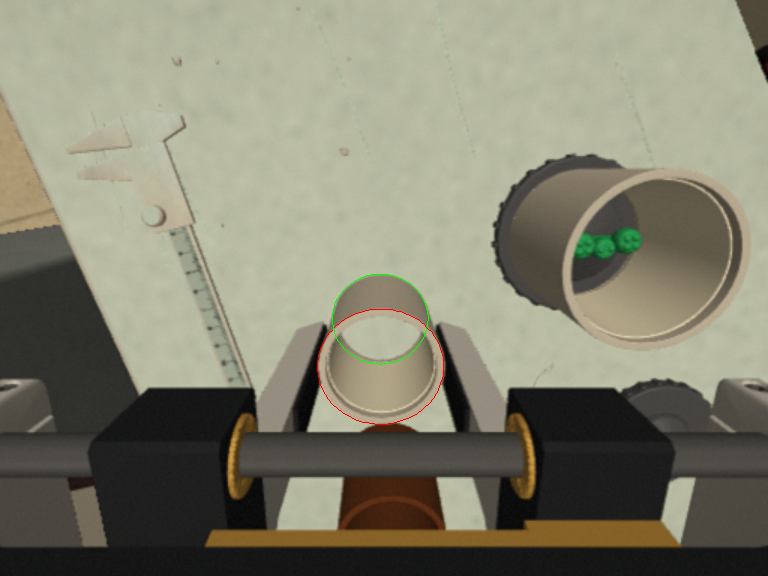

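```bash
python3 -m inch '[{"tx":0,"ty":0,"tz":-2,"turn":0},{"tx":0,"ty":0,"tz":-5,"turn":0},{"tx":0.5,"ty":0.6,"tz":-7.4,"turn":0},{"tx":3,"ty":3.4,"tz":-7.4,"turn":0},{"tx":6,"ty":6.8,"tz":-7.4,"turn":0},{"tx":9,"ty":10.2,"tz":-7.4,"turn":0},{"tx":12,"ty":13.6,"tz":-7.4,"turn":0},{"tx":14.5,"ty":16.4,"tz":-7.4,"turn":0},{"tx":15.9,"ty":18,"tz":-7.4,"turn":0},{"tx":15.9,"ty":18,"tz":-7.4,"turn":0},{"tx":15.9,"ty":18,"tz":-7.4,"turn":0}]' -1 20
cat >> wfit.py <<'E'
def check(r,h,dz,F,rf,q,tag):
    s,M=ax();p=s['ee_pos'];zb=p[2]-dz
    f=cam('scene');x,d=fit([f],p[:2],r,h,fixz=zb,w=.012);print('scene ring-TCP',np.round((x-p[:2])*1e3,1),'ring-former',np.round((x-np.array(q))*1e3,1),round(d,2))
    o=np.round(proj(f,(p[0],p[1],.05))[0])-[70,60];u,v=o.astype(int)
    im=cv2.resize(f['frame'][v:v+120,u:u+140],None,fx=4,fy=4,interpolation=2)
    draw(im,f,(x[0],x[1],zb+h),r,(0,0,255),4,o);draw(im,f,(x[0],x[1],zb),r,(0,255,0),4,o);cv2.imwrite(f'pics/sc{tag}.png',im)
    y=inhand(r,h,zb,f'pics/wr{tag}.png');z=former_w(F,rf,f'pics/wf{tag}.png');print('wrist ring-former mm',np.round((y-z)*1e3,1))
E
python3 - <<'E'
from wfit import *
check(.025,.055,.0258,(.6254,-.04),.031,(.6253,-.0394),'11')
E
```

```text
clock: 13.02
ee_pos: [0.624, -0.039, 0.0997]
tcp_rot: [1.0, 0.004, 0.002, -0.001]
wrist_force: [-0.4, 0.1, -1.6]
width: 0.531
scene ring-TCP [-0.2  1.7] ring-former [-1.5  2.1] 1.16
ring [ 0.6242 -0.0365] 1.72 offset from TCP mm [0.2 2.3]
former by wrist [ 0.6267 -0.0382] 0.57
wrist ring-former mm [-2.5  1.8]
```

View pics/sc11.png

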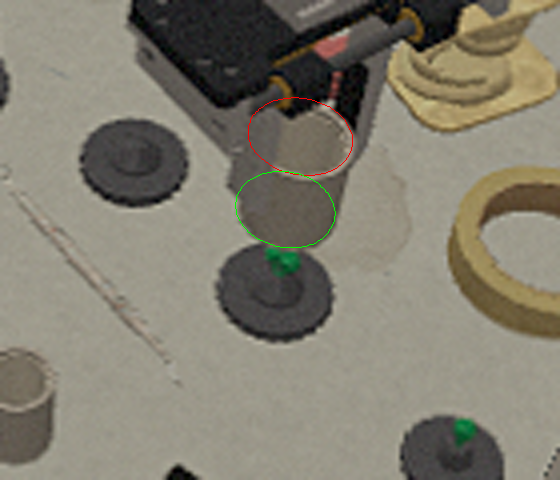

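View pics/wf11.png

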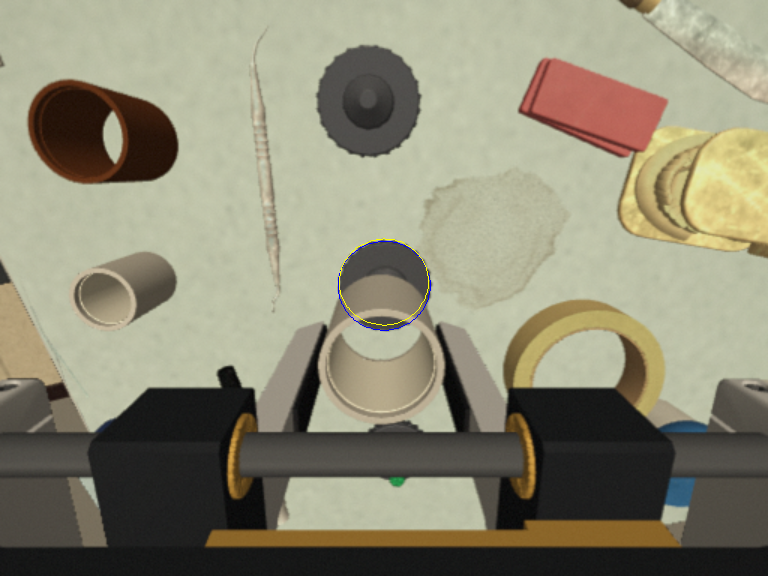

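Both checks agree: move 2 mm in +x and 2 mm in −y. Lowering.

```bash
python3 -m inch '[{"tx":0.2,"ty":0.2,"tz":0,"turn":0},{"tx":0.2,"ty":0.2,"tz":1,"turn":0},{"tx":0.2,"ty":0.2,"tz":2,"turn":0},{"tx":0.2,"ty":0.2,"tz":3,"turn":0},{"tx":0.2,"ty":0.2,"tz":4,"turn":0},{"tx":0.2,"ty":0.2,"tz":5,"turn":0},{"tx":0.2,"ty":0.2,"tz":5.6,"turn":0},{"tx":0.2,"ty":0.2,"tz":6,"turn":0},{"tx":0.2,"ty":0.2,"tz":6.2,"turn":0},{"tx":0.2,"ty":0.2,"tz":6.3,"turn":0},{"tx":0.2,"ty":0.2,"tz":6.4,"turn":0},{"tx":0.2,"ty":0.2,"tz":6.4,"turn":0}]' -1 20
python3 - <<'E'
from wfit import *
f=cam('scene');cv2.imwrite('pics/s12.png',cv2.resize(f['frame'][150:270,240:400],None,fx=4,fy=4))
E
```

```text
clock: 14.68
ee_pos: [0.6266, -0.0405, 0.0365]
tcp_rot: [1.0, 0.004, 0.003, -0.001]
wrist_force: [-0.3, -0.1, -1.7]
width: 0.53
```

View pics/s12.png

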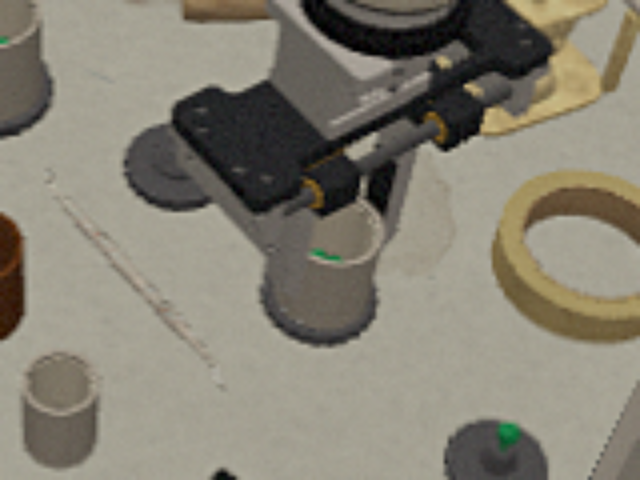

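The ring is around the wax, centred, and about 1 mm above the seat. Down 1 mm more, then open.

```bash
python3 -m inch '[{"tx":0,"ty":0,"tz":0.1,"turn":0},{"tx":0,"ty":0,"tz":0.1,"turn":0},{"tx":0,"ty":0,"tz":0.1,"turn":0}]' -1 20
python3 -m inch '[{"tx":0,"ty":0,"tz":0,"turn":0},{"tx":0,"ty":0,"tz":0,"turn":0},{"tx":0,"ty":0,"tz":0,"turn":0},{"tx":0,"ty":0,"tz":0,"turn":0},{"tx":0,"ty":0,"tz":0,"turn":0},{"tx":0,"ty":0,"tz":0,"turn":0}]' 1 20
python3 - <<'E'
from wfit import *
w=cam('wrist');cv2.imwrite('pics/w13.png',w['frame'])
go([.4625,-.0355,.15])
E
```

```text
clock: 15.1
ee_pos: [0.6268, -0.0406, 0.0359]
tcp_rot: [1.0, 0.004, 0.003, -0.001]
wrist_force: [-1.0, 0.3, 1.1]
width: 0.533
clock: 15.85
ee_pos: [0.6268, -0.0405, 0.0359]
tcp_rot: [1.0, 0.004, 0.003, -0.001]
wrist_force: [0.3, 0.2, 0.7]
width: 1.001
to [ 0.4625 -0.0355  0.15  ] rows tx,ty,tz cm [-16.36  -0.66 -11.5 ] xdir deg 0.45
```

View pics/w13.png

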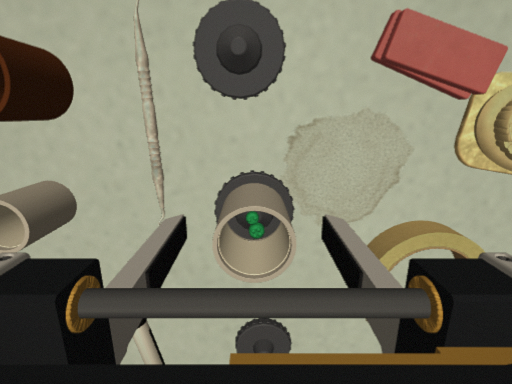

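The medium ring is seated with two crowns inside (255,222), and the fingers are clear. On to the small ring.

```bash
python3 -m inch '[{"tx":0,"ty":0,"tz":-2,"turn":0},{"tx":0,"ty":0,"tz":-5,"turn":0},{"tx":0,"ty":0,"tz":-9,"turn":0},{"tx":-3,"ty":0,"tz":-11.5,"turn":0},{"tx":-7,"ty":-0.3,"tz":-11.5,"turn":0},{"tx":-12,"ty":-0.6,"tz":-11.5,"turn":0},{"tx":-16.3,"ty":-0.7,"tz":-11.5,"turn":0},{"tx":-16.3,"ty":-0.7,"tz":-11.5,"turn":0},{"tx":-16.3,"ty":-0.7,"tz":-11.5,"turn":0}]' 1 20
python3 - <<'E'
from wfit import *
inhand(.019,.05,0,'pics/w14.png');go([.4625,-.0355,.025])
E
```

```text
clock: 17.02
ee_pos: [0.4642, -0.0353, 0.1516]
tcp_rot: [1.0, 0.004, 0.005, -0.001]
wrist_force: [0.2, -0.2, 0.0]
width: 1.003
ring [ 0.4639 -0.0339] 1.07 offset from TCP mm [-0.3  1.4]
to [ 0.4625 -0.0355  0.025 ] rows tx,ty,tz cm [-0.3   0.04 12.62] xdir deg 0.45
```

View pics/w14.png

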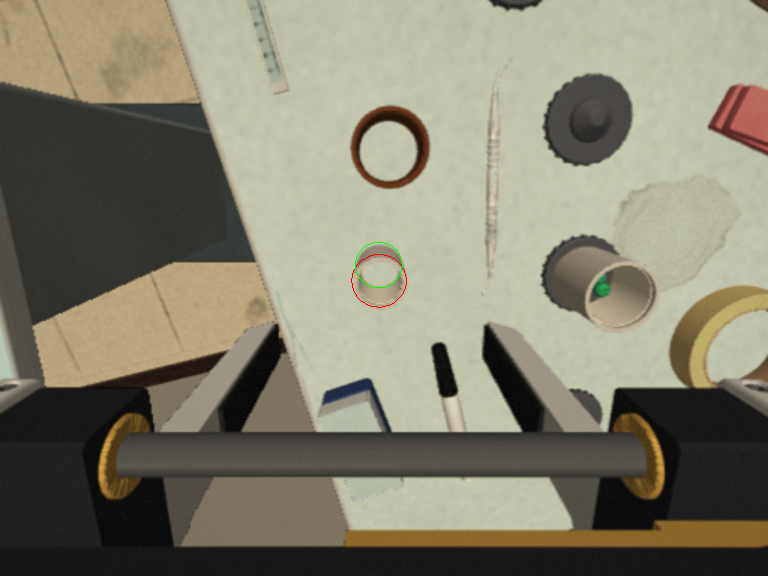

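```bash
python3 -m inch '[{"tx":-0.1,"ty":0,"tz":4,"turn":0},{"tx":-0.1,"ty":0,"tz":8,"turn":0},{"tx":-0.1,"ty":0,"tz":10.5,"turn":0},{"tx":-0.1,"ty":0,"tz":12.2,"turn":0},{"tx":-0.1,"ty":0,"tz":12.8,"turn":0},{"tx":-0.1,"ty":0,"tz":12.8,"turn":0},{"tx":-0.1,"ty":0,"tz":12.8,"turn":0}]' 1 20
python3 -m inch '[{"tx":0,"ty":0,"tz":0,"turn":0},{"tx":0,"ty":0,"tz":0,"turn":0},{"tx":0,"ty":0,"tz":0,"turn":0},{"tx":0,"ty":0,"tz":0,"turn":0},{"tx":0,"ty":0,"tz":0,"turn":0},{"tx":0,"ty":0,"tz":0,"turn":0},{"tx":0,"ty":0,"tz":0,"turn":0},{"tx":0,"ty":0,"tz":0,"turn":0}]' -1 20
python3 - <<'E'
from wfit import *
inhand(.019,.05,0,'pics/w15.png');go([.6348,-.1700,.095])
E
```

```text
clock: 17.95
ee_pos: [0.4656, -0.0353, 0.0244]
tcp_rot: [1.0, 0.004, 0.005, -0.001]
wrist_force: [-0.2, 0.4, 0.3]
width: 0.996
clock: 18.95
ee_pos: [0.4655, -0.0353, 0.0244]
tcp_rot: [1.0, 0.004, 0.005, -0.001]
wrist_force: [-0.1, 0.7, 0.6]
width: 0.398
ring [ 0.4651 -0.0336] 1.73 offset from TCP mm [-0.4  1.7]
to [ 0.6348 -0.17    0.095 ] rows tx,ty,tz cm [16.9  13.6  -6.91] xdir deg 0.46
```

View pics/w15.png

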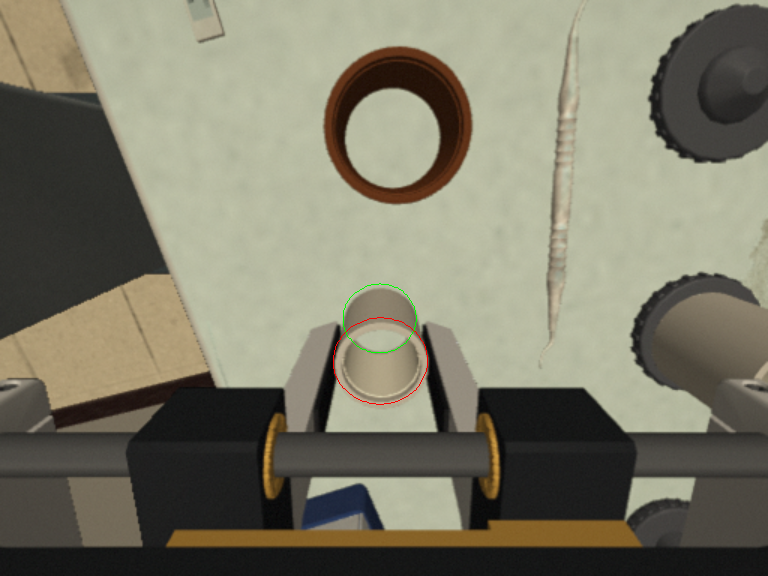

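```bash
python3 -m inch '[{"tx":0,"ty":0,"tz":-2,"turn":0},{"tx":0,"ty":0,"tz":-5,"turn":0},{"tx":0.5,"ty":0.6,"tz":-7.1,"turn":0},{"tx":3,"ty":2.6,"tz":-7.1,"turn":0},{"tx":6,"ty":5,"tz":-7.1,"turn":0},{"tx":9,"ty":7.4,"tz":-7.1,"turn":0},{"tx":12,"ty":9.8,"tz":-7.1,"turn":0},{"tx":15,"ty":12.2,"tz":-7.1,"turn":0},{"tx":16.9,"ty":13.6,"tz":-7.1,"turn":0},{"tx":16.9,"ty":13.6,"tz":-7.1,"turn":0},{"tx":16.9,"ty":13.6,"tz":-7.1,"turn":0}]' -1 20
python3 - <<'E'
from wfit import *
check(.019,.05,.0244,(.6345,-.1695),.025,(.6344,-.1687),'16')
E
```

```text
clock: 20.38
ee_pos: [0.634, -0.1694, 0.0963]
tcp_rot: [1.0, 0.004, 0.004, -0.001]
wrist_force: [-0.2, 0.9, -0.6]
width: 0.399
scene ring-TCP [-1.8 -1.2] ring-former [-2.2 -1.9] 0.98
ring [ 0.6338 -0.1697] 1.22 offset from TCP mm [-0.2 -0.5]
former by wrist [ 0.636  -0.1683] 0.72
wrist ring-former mm [-2.3 -1.4]
```

View pics/sc16.png

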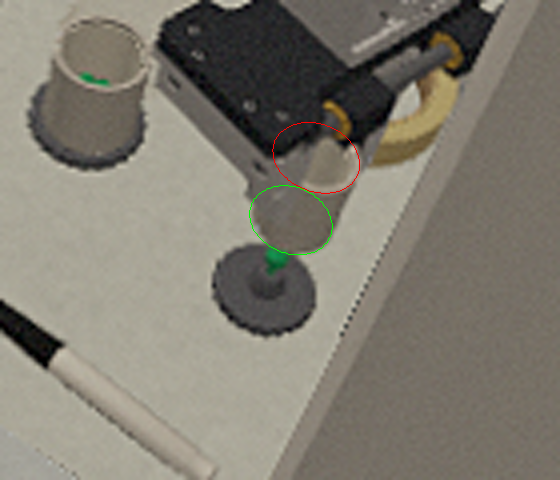

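View pics/wf16.png

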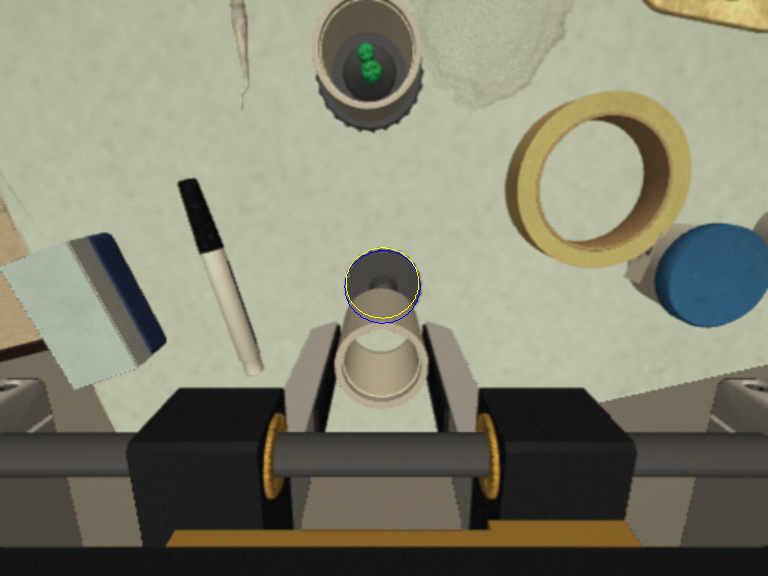

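Run:
```python
from wfit import *
g=cam('top')
for z in (0,.05): print(onz(g,[(353,66),(353,79),(330,95)],z).round(3))
s,M=ax();p=s['ee_pos']
y=[inhand(.019,.05,p[2]-.0244+dz,f'pics/wq{i}.png') for i,dz in enumerate((0,.002,-.002))]
```

```text
[[ 0.842 -0.162  0.   ]
 [ 0.81  -0.161  0.   ]
 [ 0.772 -0.106  0.   ]]
[[ 0.82  -0.15   0.05 ]
 [ 0.79  -0.149  0.05 ]
 [ 0.754 -0.098  0.05 ]]
ring [ 0.6341 -0.1697] 1.16 offset from TCP mm [-0.2 -0.4]
ring [ 0.6342 -0.1693] 1.2 offset from TCP mm [-0.2  0.2]
ring [ 0.6342 -0.1711] 1.28 offset from TCP mm [-0.3 -1.5]
```

View pics/wq0.png

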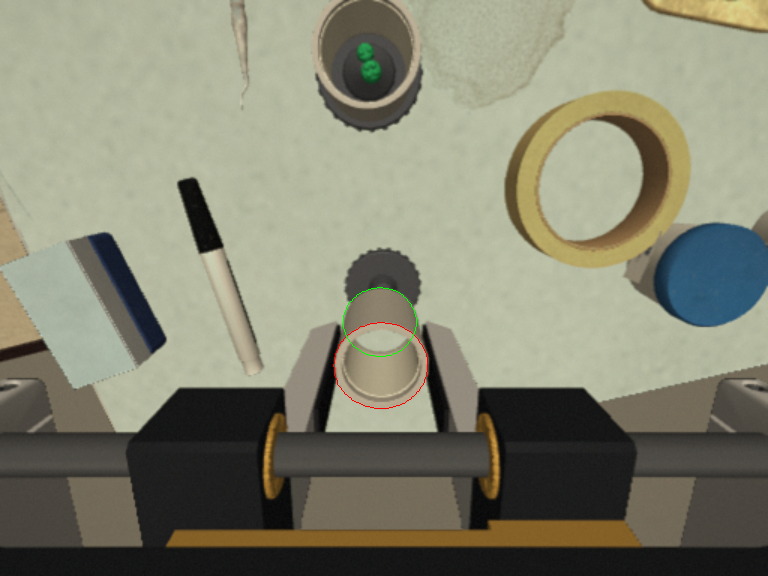

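The wrist fit sits a few pixels low here; the earlier in-hand value (+1.7 mm) fits the rim better. The two checks agree on x (+2 mm) and differ by about 2 mm in y, so I split that difference, which leaves plenty of play. The blue jar is clear (x > 0.78).

```bash
python3 -m inch '[{"tx":0.2,"ty":-0.1,"tz":0,"turn":0},{"tx":0.2,"ty":-0.1,"tz":1,"turn":0},{"tx":0.2,"ty":-0.1,"tz":2,"turn":0},{"tx":0.2,"ty":-0.1,"tz":2.6,"turn":0},{"tx":0.2,"ty":-0.1,"tz":2.6,"turn":0}]' -1 20
python3 - <<'E'
from wfit import *
f=cam('scene');cv2.imwrite('pics/s17.png',cv2.resize(f['frame'][200:300,300:440],None,fx=5,fy=5))
check(.019,.05,.0244,(.6345,-.1695),.025,(.6344,-.1687),'17')
E
```

```text
clock: 21.35
ee_pos: [0.6361, -0.1684, 0.0699]
tcp_rot: [1.0, 0.004, 0.004, -0.001]
wrist_force: [-0.1, -0.1, -0.3]
width: 0.395
scene ring-TCP [-1.7 -0.8] ring-former [ 0.4 -0.6] 1.07
ring [ 0.6366 -0.1693] 1.58 offset from TCP mm [-0.2 -0.6]
former by wrist [ 0.636 -0.168] 0.55
wrist ring-former mm [ 0.6 -1.3]
```

View pics/s17.png

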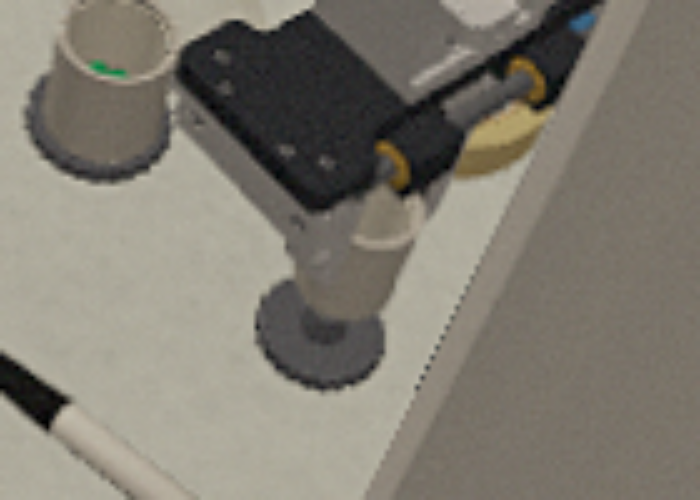

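View pics/wf17.png

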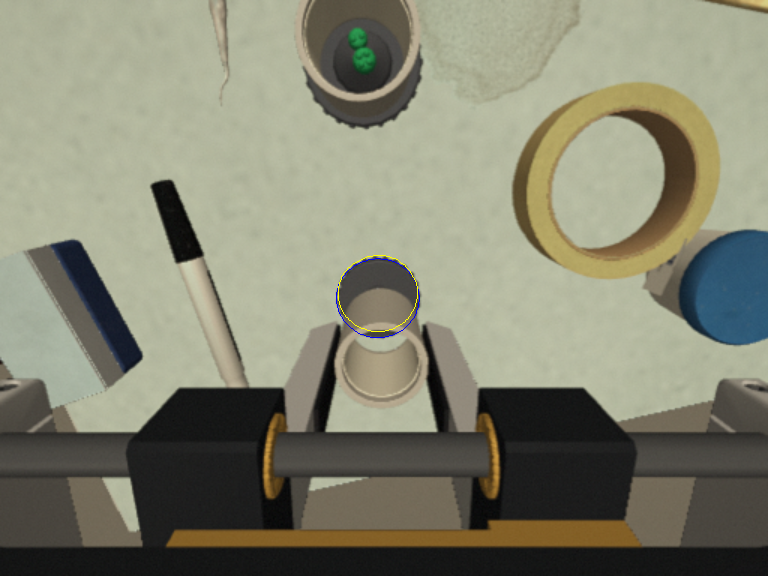

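All checks are within about 1.3 mm. I'll lower on.

```bash
python3 -m inch '[{"tx":0,"ty":0,"tz":0.8,"turn":0},{"tx":0,"ty":0,"tz":1.6,"turn":0},{"tx":0,"ty":0,"tz":2.4,"turn":0},{"tx":0,"ty":0,"tz":3,"turn":0},{"tx":0,"ty":0,"tz":3.3,"turn":0},{"tx":0,"ty":0,"tz":3.4,"turn":0},{"tx":0,"ty":0,"tz":3.5,"turn":0},{"tx":0,"ty":0,"tz":3.55,"turn":0},{"tx":0,"ty":0,"tz":3.55,"turn":0}]' -1 20
```

```text
clock: 22.68
ee_pos: [0.6377, -0.1687, 0.0365]
tcp_rot: [1.0, 0.004, 0.006, -0.0]
wrist_force: [-0.1, -0.1, -0.9]
width: 0.4
```

```bash
python3 -m inch '[{"tx":-0.1,"ty":0,"tz":0.1,"turn":0},{"tx":-0.1,"ty":0,"tz":0.15,"turn":0},{"tx":-0.1,"ty":0,"tz":0.2,"turn":0},{"tx":-0.1,"ty":0,"tz":0.2,"turn":0},{"tx":-0.1,"ty":0,"tz":0.2,"turn":0}]' -1 20
python3 - <<'E'
from wfit import *
w=cam('wrist');cv2.imwrite('pics/w18.png',w['frame'])
E
```

```text
clock: 23.3
ee_pos: [0.6367, -0.1687, 0.0345]
tcp_rot: [1.0, 0.004, 0.006, -0.0]
wrist_force: [0.9, -0.1, -1.0]
width: 0.402
```

View pics/w18.png

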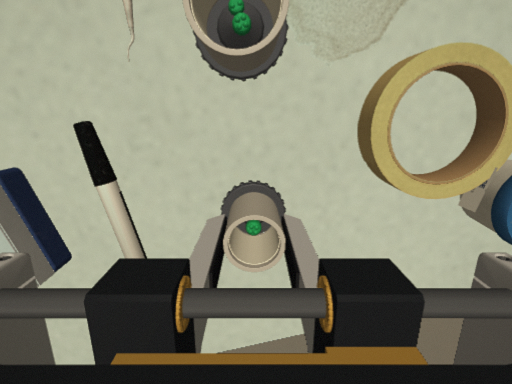

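One crown is inside (254,228), with first contact. 0.5 mm more, release, then raise.

```bash
python3 -m inch '[{"tx":0,"ty":0,"tz":0.05,"turn":0},{"tx":0,"ty":0,"tz":0.05,"turn":0},{"tx":0,"ty":0,"tz":0.05,"turn":0}]' -1 20
python3 -m inch '[{"tx":0,"ty":0,"tz":0,"turn":0},{"tx":0,"ty":0,"tz":0,"turn":0},{"tx":0,"ty":0,"tz":0,"turn":0},{"tx":0,"ty":0,"tz":0,"turn":0},{"tx":0,"ty":0,"tz":0,"turn":0},{"tx":0,"ty":0,"tz":0,"turn":0},{"tx":0,"ty":0,"tz":0,"turn":0}]' 1 20
python3 -m inch '[{"tx":0,"ty":0,"tz":-2,"turn":0},{"tx":0,"ty":0,"tz":-5,"turn":0},{"tx":0,"ty":0,"tz":-9,"turn":0},{"tx":-3,"ty":1,"tz":-13,"turn":0},{"tx":-8,"ty":3,"tz":-15,"turn":0},{"tx":-13,"ty":5,"tz":-15,"turn":0},{"tx":-18,"ty":6,"tz":-15,"turn":0},{"tx":-23,"ty":6,"tz":-15,"turn":0},{"tx":-26,"ty":6,"tz":-15,"turn":0},{"tx":-26,"ty":6,"tz":-15,"turn":0}]' 1 20
python3 - <<'E'
from wfit import *
f=cam('scene');g=cam('top')
S={'small':((.6344,-.1687),(.6345,-.1702),.019,.05),'med':((.6253,-.0394),(.6254,-.0404),.025,.055),'large':((.555,.1854),(.5549,.1839),.031,.06)}
a=cv2.resize(f['frame'][110:290,180:400],None,fx=3.3,fy=3.3,interpolation=2);b=cv2.resize(g['frame'][120:220,170:400],None,fx=3.4,fy=3.4,interpolation=2)
for n,(qs,qt,r,h) in S.items():
    for nm,c,q in (('scene',f,qs),('top',g,qt)):
        x,d=fit([c],q,r,h,fixz=.01,w=.012);print(n,nm,np.round((x-q)*1e3,1),round(d,2))
cv2.imwrite('pics/s19.png',a);cv2.imwrite('pics/t19.png',b)
E
```

```text
clock: 23.72
ee_pos: [0.6367, -0.1687, 0.0344]
tcp_rot: [1.0, 0.004, 0.006, -0.0]
wrist_force: [-1.6, -0.7, 2.1]
width: 0.4
clock: 24.6
ee_pos: [0.6367, -0.1688, 0.0345]
tcp_rot: [1.0, 0.004, 0.006, -0.0]
wrist_force: [0.2, -0.3, 0.2]
width: 1.001
clock: 25.85
ee_pos: [0.3746, -0.2314, 0.1833]
tcp_rot: [1.0, 0.003, 0.008, 0.001]
wrist_force: [-0.4, -0.6, -0.1]
width: 1.001
small scene [-0.8 -1.4] 0.96
small top [-4.8 12. ] 1.66
med scene [-11.9 -12. ] 2.81
med top [-4.1 -0.1] 1.01
large scene [12.  -3.3] 3.94
large top [-3.3 -3. ] 0.95
```

View pics/s19.png

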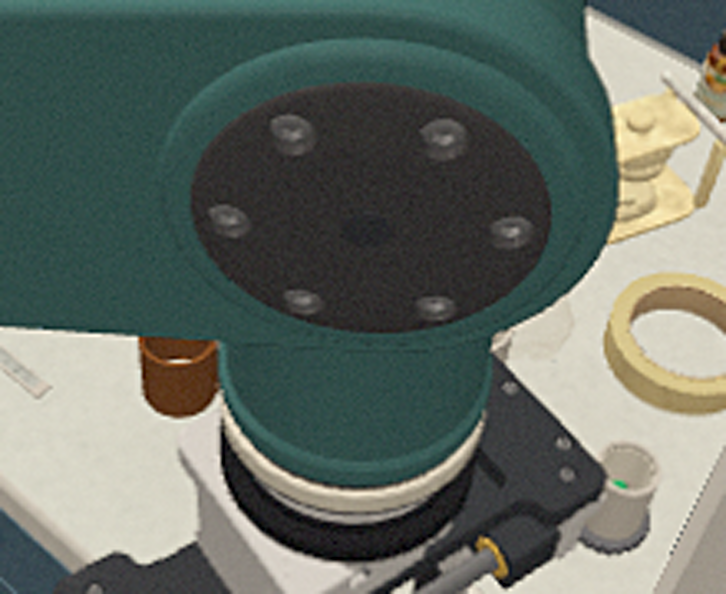

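View pics/t19.png

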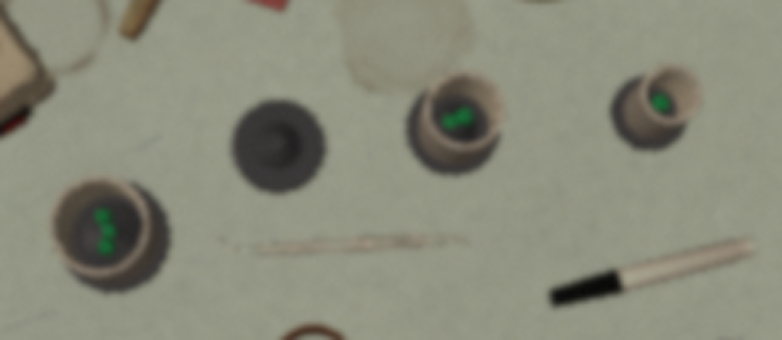

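The top view shows all three rings upright round their wax, and the bare former in its place. The arm blocks the scene camera, so I'll move it aside for a last clear check.

```bash
python3 -m inch '[{"tx":0,"ty":-5,"tz":0,"turn":0},{"tx":0,"ty":-11,"tz":0,"turn":0},{"tx":0,"ty":-17,"tz":0,"turn":0},{"tx":0,"ty":-23,"tz":0,"turn":0},{"tx":0,"ty":-29,"tz":0,"turn":0},{"tx":0,"ty":-35,"tz":0,"turn":0},{"tx":-4,"ty":-41,"tz":0,"turn":0},{"tx":-8,"ty":-47,"tz":0,"turn":0},{"tx":-12,"ty":-53,"tz":0,"turn":0},{"tx":-15,"ty":-59,"tz":0,"turn":0},{"tx":-17,"ty":-65,"tz":0,"turn":0},{"tx":-17,"ty":-65,"tz":0,"turn":0},{"tx":-17,"ty":-65,"tz":0,"turn":0}]' 1 20
python3 - <<'E'
from wfit import *
f=cam('scene');g=cam('top')
S={'small':((.6344,-.1687),(.6345,-.1702),.019,.05,.025),'med':((.6253,-.0394),(.6254,-.0404),.025,.055,.031),'large':((.555,.1854),(.5549,.1839),.031,.06,.037),'empty':((.6146,.0763),(.6142,.0749),0,0,.031)}
a=cv2.resize(f['frame'][110:290,180:400],None,fx=3.3,fy=3.3,interpolation=2);cv2.imwrite('pics/s20raw.png',a)
a=a.copy()
for n,(qs,qt,r,h,rf) in S.items():
    for nm,c,q in (('scene',f,qs),('top',g,qt)):
        z=former_w(q,rf,'/tmp/x.png',camn=nm)
        if r:
            x,d=fit([c],z,r,h,fixz=.01,w=.008);print(n,nm,'ring-former mm',np.round((x-z)*1e3,1),round(d,2))
            if nm=='scene':
                draw(a,c,(x[0],x[1],.01+h),r,(0,0,255),3.3,(180,110));draw(a,c,(x[0],x[1],.01),r,(0,255,0),3.3,(180,110))
cv2.imwrite('pics/s20.png',a)
E
```

```text
clock: 27.58
ee_pos: [0.1996, 0.4198, 0.1792]
tcp_rot: [1.0, 0.007, 0.007, 0.001]
wrist_force: [0.4, -0.7, 0.4]
width: 1.001
former by scene [ 0.6364 -0.1674] 0.28
small scene ring-former mm [-2.8 -2.7] 0.59
former by top [ 0.6355 -0.1708] 0.66
small top ring-former mm [-3.5 -0.3] 1.84
former by scene [ 0.6272 -0.0372] 0.43
med scene ring-former mm [-3.2 -4.5] 0.39
former by top [ 0.6262 -0.0407] 0.56
med top ring-former mm [-7.3  8. ] 1.36
former by scene [0.5566 0.1884] 0.35
large scene ring-former mm [-2.4 -4.1] 0.55
former by top [0.5556 0.1849] 0.37
large top ring-former mm [-4.5 -4. ] 0.95
former by scene [0.616  0.0784] 0.35
former by top [0.6143 0.0751] 0.15
```

View pics/s20.png

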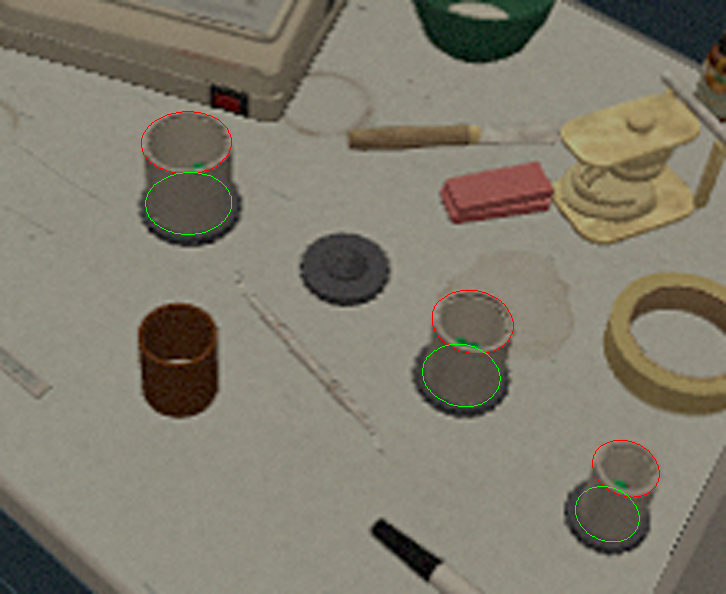

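View pics/s20raw.png

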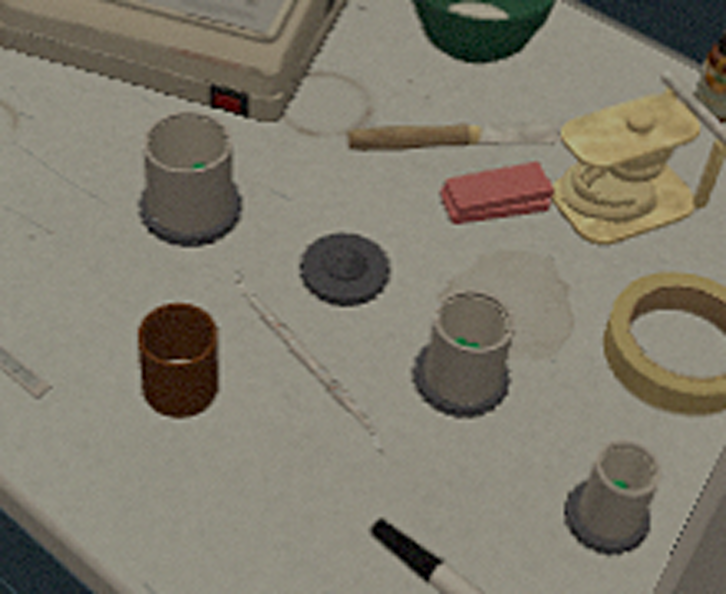

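All three rings stand upright and flat, with an even rim of disc visible round each. The bare former has not moved. The arm is clear, so I hand in.

```bash
python3 -c "
from workcell import hand_in,state
s=state();print(s['clock'],s['wrist_force']);print(hand_in())"
```

```text
28.075 [ 0.7091114   0.07854744 -0.343577  ]
the job is handed in; nothing more can be done
None
```

I stood the large, medium and small rings on their own waxed formers, lowering each to contact before release, and handed the job in at about 28 s. I left the brown look-alike and the bare former alone; no verdict was reported.

**Pictures:** in the last scene and top views all three rings stand upright on their discs. An even rim of disc shows round each in the scene view. The green wax is visible inside each, and the bare former is within about 3 mm of its first measured position. The gripper was open and clear.

**Centring checks that disagreed:**

| Ring | Scene view: offset from former, x / y (mm) | Top view: offset from former, x / y (mm) |
|---|---|---|
| Large | −2.4 / −4.1 | −4.5 / −4.0 |
| Medium | −3.2 / −4.5 | −7.3 / +8.0 |
| Small | −2.8 / −2.7 | −3.5 / −0.3 |

- **Top-view medium:** this fit is poor, with y at the limit of its search range. An earlier top-view fit, measured from the former's first position, gave −4.1 / −0.1 mm. I relied on the picture and on the earlier checks with each ring held above its former, which were off by 2.5 mm or less before I corrected the position.
- **Scene-view fits:** the fitted outlines sit slightly high on the rings, so part of these offsets is fit error.
- **Blocked or biased views:** the arm blocked the top view while the large ring was held and the first scene view after the last placement. The wrist camera's y reads about 2 mm high.

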